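Press the dowel home and ease the sprung arm back up

ROBOT

A 7-joint arm with a two-finger parallel gripper is mounted at the origin on a cart in front of the work surface, level with it; the furniture and walls round the work are solid. World frame = base frame: x ahead of the robot, y to its left, z up, the work surface at z = 0. Lengths are in m, angles in rad, forces in N, time in s.
With the tool pointing down it reaches from about 0.4 to 0.85 m from the base axis. Payload 10.4 kg.
Tool frame: the origin (TCP) lies at the very end of the fingers, on their centre line; the grasp point (between the pads) lies 19 mm behind it; z points along the fingers, y is the line along which they close (so a half turn about z gives the same grasp; the last joint's range is limited). The gripper opens to 87 mm and grips with 3 to 60 N. Pads are 19 mm wide; open, the fingers measure 117 mm over their backs; the gripper's body (75 mm by 190 mm) begins 51 mm behind the grasp point.
Start: joints at [1.111, 0.332, -0.065, 1.46, 0.022, 1.35, -0.088], TCP at [0.264, -0.566, 0.223] pointing down, gripper open.
Joint ranges: [-2.6, 2.6], [-0.5, 2.12], [-1.47, 1.34], [0.16, 2.42], [-1.27, 4.41], [0.06, 2.06], [-2.6, 2.6]. Speed limits (rad/s): [2.22, 2.22, 2.79, 2.79, 3.14, 3.14, 3.14].

INTERFACE

Orientations are given as a unit quaternion [w, x, y, z].
In Python, from cell import * gives the robot as it stands.
- The arm moves only by the tool send_rows, never from a script. Its argument "motion" is a list of rows, each an object with "translation": the shift along the world's x, y, z in m, a list of three; "roll": the turn about the world's z in rad; "jaw": the finger opening in m, from 0 to 0.087. A call has 1 to 20 rows; each row shifts and turns the commanded pose from where the row before left it; what a row does not reach is not made up. A row lasts 1/10 s, in which the tool goes at most 50 mm and 8.59 degrees, less where a joint would pass 70% of its speed; a pose out of reach is approached as far as the arm can. A call is refused whole if a number of a shift passes 0.05 or a number of a turn 0.15, either way. A call with a gripper value outside its range is refused whole. The fingers move at their own pace and stop on an object; "grip_force" is the grip in N (left out, the last holds). Time passes only in rows, so rows that do not move let the fingers close. It gives the time, the measured TCP pose, the force, the opening and the grip force at its end, in the units of the state.
- read_state(): the state, without advancing time (a new reading comes with each control period).
- snapshot(name): name is "scene" or "top"; returns a dict with "color" (400x640x3 uint8, red, green, blue), "fx", "fy", "cx", "cy" (pixels), "rvec" (rotation vector, rad) and "tvec" (3), from world to camera coordinates, as OpenCV has them. Camera axes: x right, y down, z forward; pixel columns grow to the right and rows downward; lengths in m; the calibration is good to about 2 mm. A picture is of the moment at which its call begins. There is no depth.
- finish_job(): hands the job in; it is judged then, once.
The state is a dict: "time": time; "qpos": joint angles; "joint_vel": joint speeds; "effort": joint torques, N m; "ee_pos": TCP position; "eef_rot": TCP orientation; "force": force on the tool from outside, world axes, zero at the start; "moment": the same for the moment, N m; "width": finger opening in m; "finger_force": force on a finger pad.
Only numpy, scipy, OpenCV 4.12 (cv2) and the standard library are available. Lean on these libraries where they do the work, as an engineer would, in place of code of your own. Each camera call takes 0.05 s, during which the arm holds its last target. There are 200 camera calls.

TASK

Two small hand presses stand on the bench; only one has a wooden block in its bed, with a dowel standing proud of it. Push that press's arm down by the plate at its end until the dowel is flush in the block, then let the sprung arm rise slowly under your control, taking a couple of seconds, all the way up to its rest: do not let it snap back. Leave the empty press alone.

Things in the scene. Friction and masses are not known exactly. Their poses are not given: they have to be found in the camera images.
- loaded_press: the hand press with the wooden block in its bed, fixed to the bench; origin on the bench top below the dowel; x points from the plate end of the arm to the hinge, z up. Base 220 mm long (x -90 to +130), 68 wide, 12 thick; block 70 (along x) x 50 x 36 mm, its top 48 mm above the bench; hinge at x = +90 mm, 80 mm up, between grey cheeks 94 mm high. It may be yawed a little
- loaded_plate (a point): centre of the top of the black plate (54 mm along the arm, 34 wide, 8 thick) at the free end of the loaded press's arm, where it is pushed; 190 mm from the hinge. Swings with the arm in the press's xz plane: at rest 164 mm above the bench at press x = -81 mm, fully down 91 mm above the bench at x = -100 mm
- loaded_arm (a joint): angle of the loaded press's arm (rad): 0 at rest, sloping up 0.40 rad towards the plate; 0.40 when level, its lower stop. The return spring lifts the plate with about 3 N at rest, 8 N fully down; driving the dowel adds about 5 N. Almost undamped: let go, it snaps up at several rad/s; eased back it should stay well under 1 rad/s
- dowel (a joint): depth (m) of the dowel, 12 mm thick, upright in the middle of the block: its top stands 15 mm minus this above the block, so 0.015 is flush. Starts between 0 and 0.004; friction keeps it where it is pushed. The steel nose under the arm meets it about halfway down and has it practically flush when the arm is at its lower stop
- empty_press: an identical hand press with nothing in its bed, origin and axes alike; not to be used
- empty_arm (a joint): angle of the empty press's arm (rad), 0 at rest, as for the loaded one

How it is judged:
By the outcome, as a careful person would: the job done as asked, in the order asked, and still so for the second after the job is handed in, with the robot touching nothing.
It also fails if it takes over 32 s, if anything falls off the work surface, if the arm or the gripper's body presses on something with over 40 N, if the wrist force passes 120 N, or if a joint passes its speed limit or range.

## Working session

There is one attempt and no reset: what is moved stays moved. The work goes in short steps, Python scripts to look and compute and a tool call to move; the robot and the scene stay as the last step left them, time stands still between calls to the robot, and variables do not carry over. Pictures are saved under pics/ and viewed, at most 10 in all, crops included, and the job is handed in when it is done.

Besides the shell and the picture viewer there is one more tool, called after "Request:" as name(argument=value, ...) on one line, values as JSON. send_rows: Moves the arm, as the interface text tells. Its arguments: {"type":"object","properties":{"motion":{"type":"array"},"grip_force":{"type":"number"}},"required":["motion"]}

```bash
mkdir -p pics; python3 - <<'E'
from cell import *
import cv2,pickle
s=read_state();print(s)
d={}
for n in("scene","top"):
    p=snapshot(n);d[n]=p
    cv2.imwrite(f"pics/{n}0.png",p["color"][...,::-1])
    print(n,p["fx"],p["cx"],p["cy"],p["rvec"],p["tvec"])
pickle.dump(d,open("d.pkl","wb"))
E
```

```text
{'time': 0.0, 'qpos': array([ 1.11139888,  0.33288447, -0.06473176,  1.46094765,  0.02160008,
        1.3498772 , -0.08851625]), 'joint_vel': array([ 0.00081907, -0.00079537, -0.00026845, -0.00137661,  0.00096673,
        0.00088851,  0.00101922]), 'effort': array([-3.26283098e-04, -6.23262048e+01,  2.47181748e-02, -3.89906394e+01,
       -6.13046600e-02,  3.97156260e-02,  1.21008802e-04]), 'ee_pos': array([ 0.26424946, -0.56596533,  0.22174312]), 'eef_rot': array([-6.87146728e-04,  9.76241614e-01,  2.16683653e-01, -1.80586567e-04]), 'force': array([-0.31058018,  0.25265243,  0.09441027]), 'moment': array([-0.00523466, -0.01114699,  0.04009298]), 'finger_force': 0.0, 'width': 0.08718547936295716}
scene 512.6835879789483 322.401490340422 199.75512365623652 [ 1.02135391 -2.09919689  1.28014897] [0.26777501 0.37307411 0.41633444]
top 444.9659155822721 327.0580133971173 202.95808708186783 [ 2.1070892  -2.09925715  0.16288071] [-0.11707009  0.64668714  0.8534001 ]
```

View pics/scene0.png

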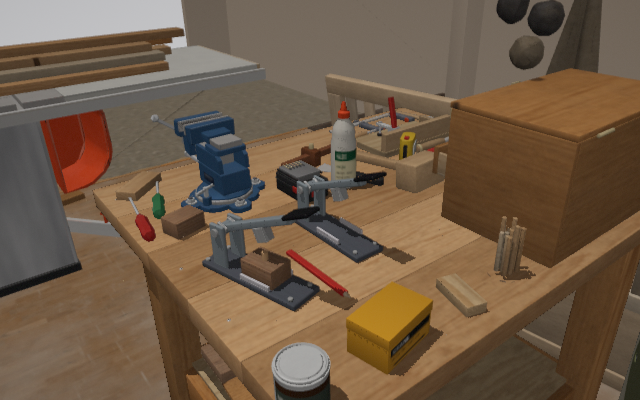

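View pics/top0.png

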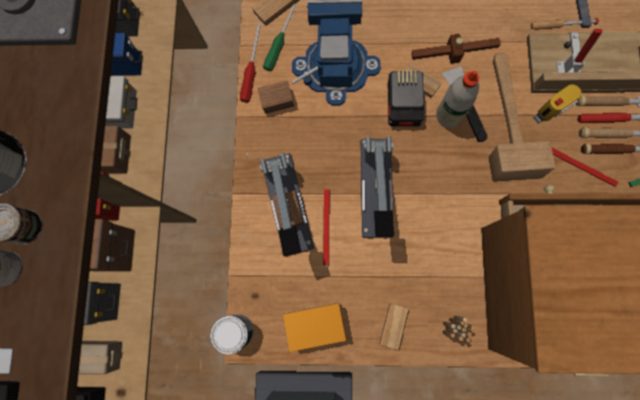

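The near-left press holds the block: its block is at about (265,265) in scene, and the press is at about (287,205) in top. The empty press is at about (377,190) in top. I'll zoom in on both views.

```bash
cat > h.py <<'E'
import cv2,numpy as np
def ray(p,uv,z):
    R=cv2.Rodrigues(np.array(p["rvec"]))[0];t=np.array(p["tvec"])
    d=R.T@np.array([(uv[0]-p["cx"])/p["fx"],(uv[1]-p["cy"])/p["fy"],1]);c=-R.T@t
    return c+d*(z-c[2])/d[2]
def proj(p,X):
    K=np.array([[p["fx"],0,p["cx"]],[0,p["fy"],p["cy"]],[0,0,1.]])
    return cv2.projectPoints(np.array(X,float).reshape(-1,3),np.array(p["rvec"]),np.array(p["tvec"]),K,None)[0][:,0]
E
python3 - <<'E'
import pickle,cv2,numpy as np
d=pickle.load(open("d.pkl","rb"))
a=d["top"]["color"][140:265,250:350,::-1];b=d["scene"]["color"][195:320,195:355,::-1]
a=cv2.resize(a,None,fx=4,fy=4,interpolation=2);b=cv2.resize(b,(400,500*400//640),interpolation=2)
c=np.zeros((500,800,3),np.uint8);c[:a.shape[0],:400]=a;c[:b.shape[0],400:]=b
cv2.imwrite("pics/crop.png",c)
from h import *
for n in d:
  p=d[n];R=cv2.Rodrigues(p["rvec"])[0];print(n,-R.T@p["tvec"])
for uv in((285,205),(377,190),(320,200)):print(ray(d["top"],uv,0))
E
```

```text
scene [-0.00275569  0.32981309  0.52482173]
top [ 0.47255726 -0.14945785  0.95632285]
[ 0.65427326 -0.01988196  0.        ]
[ 0.68782166 -0.22177589  0.        ]
[ 0.66546382 -0.09676818  0.        ]
```

View pics/crop.png

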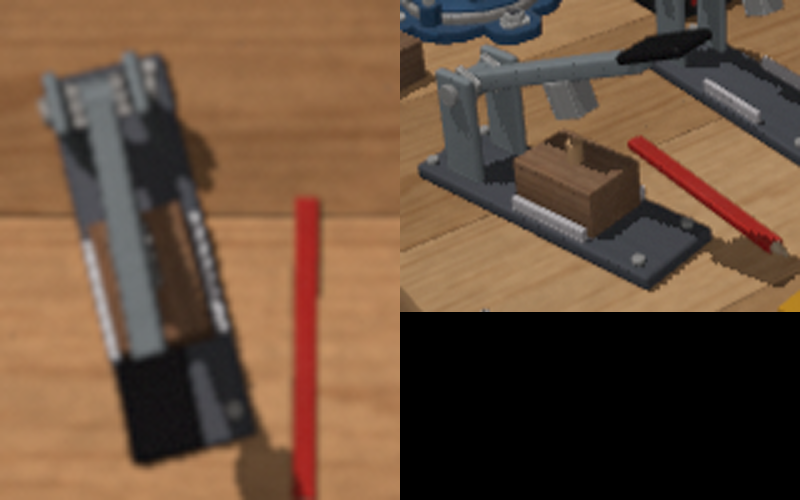

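The crop shows the loaded plate centred at about (290,242) in top and (301,214) in scene. The base's right edge runs from (291,154) to (313,248) in top.

```bash
python3 - <<'E'
import pickle
from h import *
d=pickle.load(open("d.pkl","rb"));T=d["top"];S=d["scene"]
P=ray(T,(290.3,242),.164);print("plate top",P,"scene",ray(S,(301,214.2),.164))
A=ray(T,(291.2,153.8),.012);B=ray(T,(313,248),.012)
u=(A-B)[:2];print("base len",np.linalg.norm(u));u/=np.linalg.norm(u);n=np.array([-u[1],u[0]])
print("axis",u,np.degrees(np.arctan2(u[1],u[0])))
O=B[:2]+.09*u+.034*n;O2=B[:2]+.09*u-.034*n
for o in(O,O2):
  f=lambda x,z,y=0:np.r_[o+x*u+y*n,z]
  print("origin",o,"plate rest",f(-.081,.164),"down",f(-.1,.091),"dowel px",proj(S,f(0,.055)),"plate px",proj(T,f(-.081,.164)),proj(S,f(-.081,.164)))
# empty press plate approx
print(ray(T,(378,225),.164))
E
```

```text
plate top [ 0.55568215 -0.05335284  0.164     ] scene [ 0.54903447 -0.04767369  0.164     ]
base len 0.21477951577821427
axis [0.97111936 0.2385942 ] 13.803583862734335
origin [ 0.63831526 -0.02912667] plate rest [ 0.5596546 -0.0484528  0.164    ] down [ 0.54120333 -0.05298609  0.091     ] dowel px [[263.40836951 254.96740246]] plate px [[287.62826156 239.77840092]] [[297.30634688 211.42105128]]
origin [ 0.65453967 -0.09516279] plate rest [ 0.575879   -0.11448892  0.164     ] down [ 0.55742773 -0.11902221  0.091     ] dowel px [[290.41807951 238.25363573]] plate px [[324.50871139 230.87570843]] [[325.49751065 195.28285284]]
[ 0.58670176 -0.21025496  0.164     ]
```

```bash
python3 - <<'E'
import pickle
from h import *
d=pickle.load(open("d.pkl","rb"));T=d["top"];S=d["scene"]
for uv in((545,262),(444,213),(640,205)):print("scene base",ray(S,uv,0))
b=ray(S,(545,262),0)
for z in(.1,.15,.2,.25,.3):print(z,proj(S,np.r_[b[:2],z]))
print("top lower",ray(T,(490,355),0),ray(T,(532,372),.2))
print("start TCP px",proj(T,[.264,-.566,.222]),proj(S,[.264,-.566,.222]))
print("dark",ray(T,(255,373),.1),ray(T,(352,373),.1))
E
```

```text
scene base [ 0.37230897 -0.4564442   0.        ]
scene base [ 0.61024005 -0.46029557  0.        ]
scene base [ 0.36641515 -0.81736463  0.        ]
0.1 [[555.48955554 213.31426774]]
0.15 [[561.14719186 187.05517923]]
0.2 [[567.10973403 159.38091503]]
0.25 [[573.40251295 130.17390539]]
0.3 [[580.05374538  99.30318639]]
top lower [ 0.34475512 -0.44528385  0.        ] [ 0.34650452 -0.44767762  0.2       ]
start TCP px [[623.1201898  434.05703332]] [[672.23594839 149.65961411]]
dark [0.32119635 0.01389685 0.1       ] [ 0.32365975 -0.16400902  0.1       ]
```

Request:
send_rows(motion=[{"translation": [0,0.02,0.035],"roll": 0,"jaw": 0},{"translation": [0,0.02,0.035],"roll": 0,"jaw": 0},{"translation": [0,0.02,0.035],"roll": 0,"jaw": 0},{"translation": [0,0.04,0],"roll": 0,"jaw": 0},{"translation": [0,0.04,0],"roll": 0,"jaw": 0},{"translation": [0,0.04,0],"roll": 0,"jaw": 0},{"translation": [0.036,0.042,0],"roll": -0.024,"jaw": 0},{"translation": [0.036,0.042,0],"roll": -0.024,"jaw": 0},{"translation": [0.036,0.042,0],"roll": -0.024,"jaw": 0},{"translation": [0.036,0.042,0],"roll": -0.024,"jaw": 0},{"translation": [0.036,0.042,0],"roll": -0.024,"jaw": 0},{"translation": [0.036,0.042,0],"roll": -0.024,"jaw": 0},{"translation": [0.036,0.042,0],"roll": -0.024,"jaw": 0},{"translation": [0.036,0.042,0],"roll": -0.024,"jaw": 0},{"translation": [0,0,0],"roll": 0,"jaw": 0},{"translation": [0,0,0],"roll": 0,"jaw": 0}])

```text
time: 1.7
ee_pos: [0.5249, -0.0816, 0.3269]
eef_rot: [-0.0, 0.992, 0.123, -0.001]
force: [-0.2, -0.6, 0.1]
width: 0.0006
finger_force: 0.0
```

Request:
send_rows(motion=[{"translation": [0.015,0.015,0],"roll": 0,"jaw": 0},{"translation": [0.015,0.016,-0.02],"roll": 0,"jaw": 0},{"translation": [0,0,-0.035],"roll": 0,"jaw": 0},{"translation": [0,0,-0.035],"roll": 0,"jaw": 0},{"translation": [0,0,-0.03],"roll": 0,"jaw": 0},{"translation": [0,0,0],"roll": 0,"jaw": 0}])

```text
time: 2.3
ee_pos: [0.5519, -0.0536, 0.2038]
eef_rot: [-0.0, 0.993, 0.121, -0.003]
force: [0.4, -0.3, 0.4]
width: 0.0004
finger_force: 0.0
```

```bash
python3 - <<'E'
from cell import *
from h import *
print(read_state()["ee_pos"])
a=snapshot("top");b=snapshot("scene")
import pickle;pickle.dump({"top":a,"scene":b},open("d1.pkl","wb"))
A=cv2.resize(a["color"][140:265,250:350],None,fx=4,fy=4);B=cv2.resize(b["color"][145:270,235:335],None,fx=4,fy=4)
cv2.imwrite("pics/c1.png",np.hstack([A,B])[...,::-1])
print(proj(a,read_state()["ee_pos"]),proj(b,read_state()["ee_pos"]))
E
```

```text
[ 0.55192813 -0.05355321  0.20375573]
[[286.91223228 239.92730921]] [[300.70289132 184.84230315]]
```

View pics/c1.png

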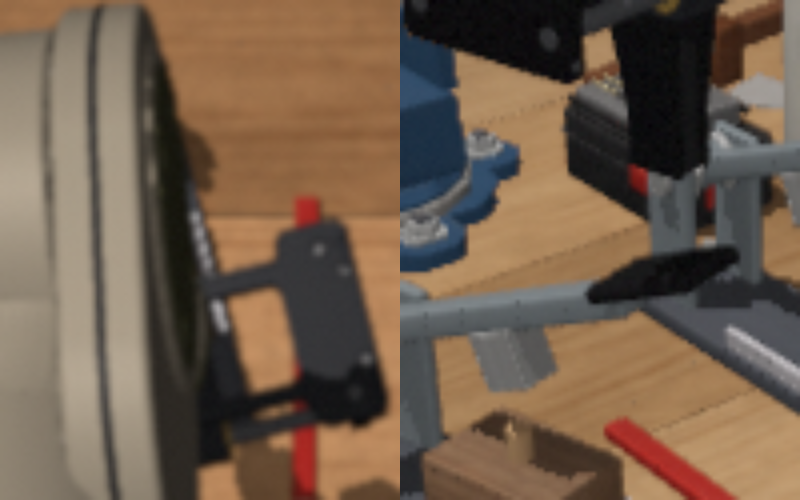

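The fingertips at (300,185) in scene sit directly above the plate at (301,213). I'll lower to touch, then press along the arc.

Request:
send_rows(motion=[{"translation": [0.001,0.003,-0.015],"roll": 0,"jaw": 0},{"translation": [0,0,-0.015],"roll": 0,"jaw": 0},{"translation": [0,0,-0.005],"roll": 0,"jaw": 0},{"translation": [-0.002,-0.0005,-0.005],"roll": 0,"jaw": 0},{"translation": [-0.002,-0.0005,-0.005],"roll": 0,"jaw": 0},{"translation": [-0.002,-0.0005,-0.005],"roll": 0,"jaw": 0},{"translation": [0,0,0],"roll": 0,"jaw": 0}])

```text
time: 3.1
ee_pos: [0.5497, -0.0502, 0.1576]
eef_rot: [0.0, 0.993, 0.122, 0.0]
force: [-0.9, 0.6, 4.4]
width: 0.0003
finger_force: 2.2
```

Request:
send_rows(motion=[{"translation": [-0.002,-0.0005,-0.006],"roll": 0,"jaw": 0},{"translation": [-0.002,-0.0005,-0.006],"roll": 0,"jaw": 0},{"translation": [-0.002,-0.0005,-0.006],"roll": 0,"jaw": 0},{"translation": [-0.001,-0.0003,-0.006],"roll": 0,"jaw": 0},{"translation": [-0.001,-0.0003,-0.006],"roll": 0,"jaw": 0},{"translation": [-0.001,-0.0003,-0.006],"roll": 0,"jaw": 0},{"translation": [-0.001,-0.0003,-0.006],"roll": 0,"jaw": 0},{"translation": [0,0,-0.006],"roll": 0,"jaw": 0},{"translation": [0,0,-0.006],"roll": 0,"jaw": 0},{"translation": [0,0,-0.006],"roll": 0,"jaw": 0},{"translation": [0,0,0],"roll": 0,"jaw": 0}])

```text
time: 4.2
ee_pos: [0.539, -0.0535, 0.0977]
eef_rot: [0.0, 0.993, 0.122, -0.001]
force: [-5.9, -1.2, 8.4]
width: 0.0003
finger_force: 4.2
```

Request:
send_rows(motion=[{"translation": [0,0,-0.003],"roll": 0,"jaw": 0},{"translation": [0,0,-0.003],"roll": 0,"jaw": 0},{"translation": [0,0,-0.002],"roll": 0,"jaw": 0},{"translation": [0,0,0],"roll": 0,"jaw": 0},{"translation": [0,0,0],"roll": 0,"jaw": 0}])

```text
time: 4.7
ee_pos: [0.539, -0.0536, 0.091]
eef_rot: [0.001, 0.993, 0.122, -0.001]
force: [-12.1, -1.9, 19.1]
width: 0.0003
finger_force: 9.8
```

Request:
send_rows(motion=[{"translation": [-0.001,0,-0.001],"roll": 0,"jaw": 0},{"translation": [0,0,-0.001],"roll": 0,"jaw": 0},{"translation": [0,0,0],"roll": 0,"jaw": 0},{"translation": [0,0,0],"roll": 0,"jaw": 0}])

```text
time: 5.1
ee_pos: [0.5389, -0.0536, 0.0905]
eef_rot: [0.001, 0.993, 0.122, 0.0]
force: [-14.9, -1.4, 30.9]
width: 0.0006
finger_force: 15.8
```

```bash
python3 - <<'E'
from cell import *
from h import *
print(read_state()["ee_pos"],read_state()["force"])
b=snapshot("scene")
cv2.imwrite("pics/c2.png",cv2.resize(b["color"][185:310,195:335],None,fx=5,fy=4.8)[...,::-1])
E
```

```text
[ 0.5389352  -0.05364395  0.09045541] [-14.86695141  -1.4463424   30.89560445]
```

View pics/c2.png

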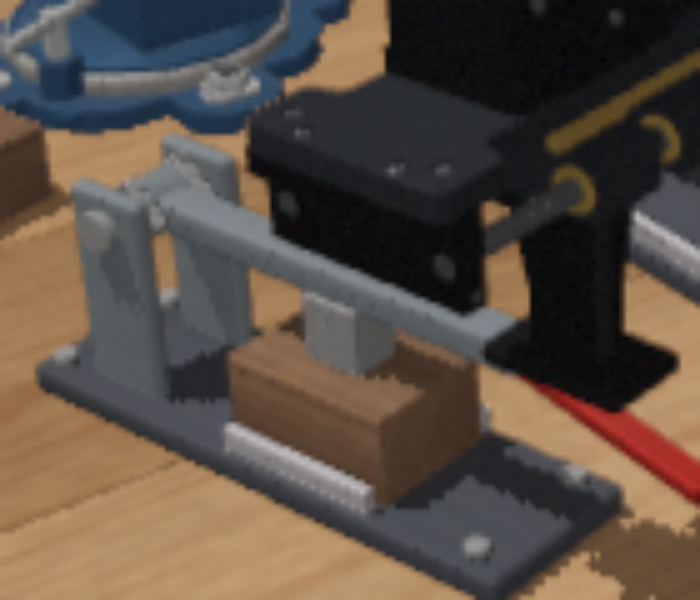

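The arm is level at its lower stop with the nose down on the block around (350,335) in the crop, and the force is rising steeply. Next is the slow rise along the arc.

Request:
send_rows(motion=[{"translation": [0,0,0.003],"roll": 0,"jaw": 0},{"translation": [0,0,0.003],"roll": 0,"jaw": 0},{"translation": [0,0,0.003],"roll": 0,"jaw": 0},{"translation": [0,0,0.003],"roll": 0,"jaw": 0},{"translation": [0,0,0.003],"roll": 0,"jaw": 0},{"translation": [0.0003,0,0.003],"roll": 0,"jaw": 0},{"translation": [0.0004,0,0.003],"roll": 0,"jaw": 0},{"translation": [0.0005,0,0.003],"roll": 0,"jaw": 0},{"translation": [0.0005,0.0002,0.003],"roll": 0,"jaw": 0},{"translation": [0.0006,0.0002,0.003],"roll": 0,"jaw": 0},{"translation": [0.0006,0.0002,0.003],"roll": 0,"jaw": 0},{"translation": [0.0007,0.0002,0.003],"roll": 0,"jaw": 0},{"translation": [0.0007,0.0002,0.003],"roll": 0,"jaw": 0},{"translation": [0.0008,0.0002,0.003],"roll": 0,"jaw": 0},{"translation": [0.0008,0.0002,0.003],"roll": 0,"jaw": 0},{"translation": [0.0009,0.0002,0.003],"roll": 0,"jaw": 0},{"translation": [0.0009,0.0002,0.003],"roll": 0,"jaw": 0},{"translation": [0.001,0.0002,0.003],"roll": 0,"jaw": 0},{"translation": [0.001,0.0002,0.003],"roll": 0,"jaw": 0},{"translation": [0.001,0.0002,0.003],"roll": 0,"jaw": 0}])

```text
time: 7.15
ee_pos: [0.5502, -0.0506, 0.1486]
eef_rot: [0.0, 0.993, 0.122, 0.001]
force: [-0.5, 0.0, 4.4]
width: 0.0004
finger_force: 2.4
```

Request:
send_rows(motion=[{"translation": [0.001,0.0003,0.003],"roll": 0,"jaw": 0},{"translation": [0.001,0.0003,0.003],"roll": 0,"jaw": 0},{"translation": [0.001,0.0003,0.003],"roll": 0,"jaw": 0},{"translation": [0.001,0.0003,0.003],"roll": 0,"jaw": 0},{"translation": [0.001,0.0003,0.002],"roll": 0,"jaw": 0},{"translation": [0.001,0,0.002],"roll": 0,"jaw": 0},{"translation": [0,0,0.002],"roll": 0,"jaw": 0},{"translation": [0,0,0.002],"roll": 0,"jaw": 0}])

```text
time: 7.95
ee_pos: [0.5554, -0.0486, 0.1676]
eef_rot: [-0.0, 0.993, 0.122, -0.0]
force: [3.0, 0.8, 1.7]
width: 0.0001
finger_force: 1.8
```

Still in light contact, so I'll continue slowly and then retreat.

Request:
send_rows(motion=[{"translation": [0,0,0.001],"roll": 0,"jaw": 0},{"translation": [0,0,0.001],"roll": 0,"jaw": 0},{"translation": [0,0,0.001],"roll": 0,"jaw": 0},{"translation": [0,0,0.001],"roll": 0,"jaw": 0},{"translation": [0,0,0.001],"roll": 0,"jaw": 0},{"translation": [0,0,0.001],"roll": 0,"jaw": 0}])

```text
time: 8.55
ee_pos: [0.5549, -0.0491, 0.1732]
eef_rot: [0.0, 0.993, 0.122, -0.001]
force: [0.7, 0.0, 0.3]
width: 0.0004
finger_force: 0.0
```

Request:
send_rows(motion=[{"translation": [0,0,0.003],"roll": 0,"jaw": 0},{"translation": [0,0,0.005],"roll": 0,"jaw": 0},{"translation": [0,0,0.01],"roll": 0,"jaw": 0},{"translation": [0,0,0.025],"roll": 0,"jaw": 0},{"translation": [0,0,0.035],"roll": 0,"jaw": 0},{"translation": [0,0,0.025],"roll": 0,"jaw": 0},{"translation": [0,0,0],"roll": 0,"jaw": 0}])

```text
time: 9.25
ee_pos: [0.5571, -0.0487, 0.2812]
eef_rot: [0.001, 0.993, 0.122, 0.003]
force: [0.1, 0.4, -0.0]
width: 0.0005
finger_force: 0.0
```

```bash
python3 - <<'E'
from cell import *
from h import *
print(read_state()["ee_pos"],read_state()["force"])
b=snapshot("scene")
cv2.imwrite("pics/c3.png",cv2.resize(b["color"][185:310,195:335],None,fx=5,fy=4.8)[...,::-1])
E
```

```text
[ 0.55707529 -0.04867601  0.28124097] [ 0.13962885  0.35319833 -0.01871327]
```

View pics/c3.png

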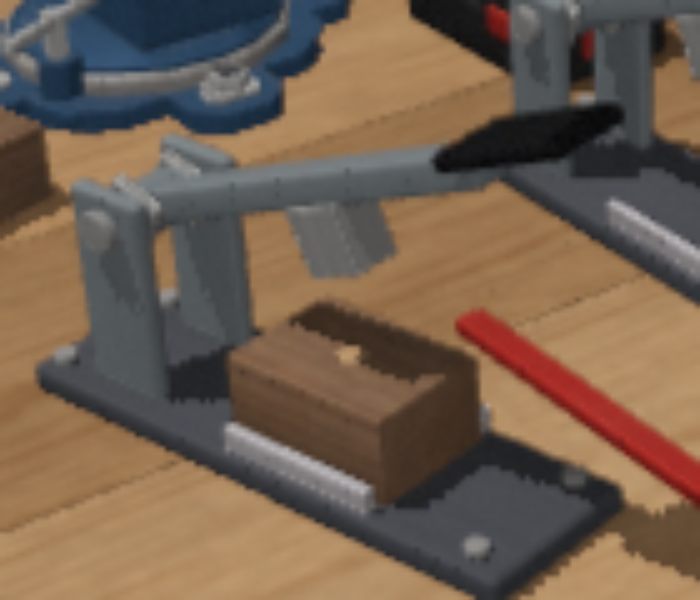

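The dowel is flush in the block at (348,355) in the crop. The arm is back at rest with its plate at (530,135), and the gripper is clear.

```bash
python3 -c "
from cell import *
print(finish_job())"
```

```text
the job is handed in; nothing more can be done
None
```

I pressed the loaded press's dowel flush and eased its arm back to rest over about 3 s. The robot then backed clear without going near the empty press, and I handed the job in at about 9 s; no verdict was returned.

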